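Open the blue slide tin in the hold-down cradle

ROBOT

A 6-joint arm with a two-finger parallel gripper is mounted at the origin on the work surface. World frame = base frame: x ahead of the robot, y to its left, z up, the work surface at z = 0. Lengths are in m, angles in rad, forces in N, time in s.
With the tool pointing down it reaches from about 0.325 to 0.9 m from the base axis. Payload 6.1 kg.
Tool frame: the origin (TCP) lies midway between the tips of the shut fingers; the grasp point (between the pads) lies 19 mm behind it; z points along the fingers, y is the direction in which the jaws open and shut (so a half turn about z gives the same grasp; the last joint's range is limited). The gripper opens to 87 mm and grips with 3 to 60 N. Pads are 19 mm wide; open, the fingers measure 117 mm over their backs; the gripper's body (75 mm by 190 mm) begins 51 mm behind the grasp point.
Start: joints at [-0.126, 0.22, 1.526, -0, 1.395, -0.126], TCP at [0.625, -0, 0.223] pointing down, gripper open.
Joint ranges: [-2.98, 2.98], [-0.91, 2.08], [0.09, 2.57], [-1.24, 4.39], [0.2, 2.65], [-2.68, 2.68]. Speed limits (rad/s): [2.57, 2.57, 3.01, 3.14, 3.14, 3.14].

INTERFACE

Orientations are given as a unit quaternion [w, x, y, z].
In Python, from bench import robot gives the robot as it stands.
- The arm moves only by the tool servo_tool, never from a script. Its argument "steps" is text: rows parted by semicolons, each of 5 numbers parted by spaces: the finger opening in mm, from 0 to 87, then the shift along the tool's x, y, z in mm, then the turn about the tool's z in degrees. A call has 1 to 20 rows; each row is the pose to reach, as a shift and turn from the pose commanded when the call began, along the tool's axes at that moment; what a row does not reach only later rows make up. A row lasts 1/8 s, in which the tool goes at most 62.5 mm and 10.7 degrees, less where a joint would pass 70% of its speed; a pose out of reach is approached as far as the arm can. A call with a gripper value outside its range is refused whole. The fingers move at their own pace and stop on an object; the grip force is fixed at half the most. Time passes only in rows, so rows that repeat a pose let the fingers close. It gives the time, the measured TCP pose, the force and the opening at its end, in the units of the state.
- robot.state(): the state, without advancing time (a new reading comes with each control period).
- robot.grab_frame(name): name is "scene" or "side" or "wrist"; returns a dict with "frame" (384x512x3 uint8, red, green, blue), "K" (3x3 intrinsics, pixels), "k1" (the pictures are not rectified: a ray, as slopes to the right and down, at radius r is drawn at 1 + k1 r^2 times it, then the intrinsics apply), "origin" and "rotation" of the camera in the world. Camera axes: x right, y up, looking along -z (the intrinsics and any distortion apply to the point x, -y, -z); pixel columns grow to the right and rows downward; lengths in m; the calibration is good to about 2 mm. A picture is of the moment at which its call begins. There is no depth.
- robot.hand_in(): hands the job in, once; it reports no verdict.
The state is a dict: "time": time; "joint_pos": joint angles; "qd": joint speeds; "joint_efforts": joint torques, N m; "ee_pos": TCP position; "orientation": TCP orientation; "force": force on the tool from outside, world axes, zero at the start; "wrist_torque": the same for the moment, N m; "width": finger opening in m.
Only numpy, scipy, OpenCV 4.12 (cv2) and the standard library are available. Lean on these libraries where they do the work, as an engineer would, in place of code of your own. Each camera call takes 0.05 s, during which the arm holds its last target.

TASK

Open the blue-lidded slide tin: first slide the cradle's orange hold-down bar fully home over the feet of the tins, then draw the tight blue lid straight up off its base, which must stay down in the cradle. Set the lid down upright, open side down, in the middle of the green mat before letting go of it.

Things in the scene. Friction and masses are not known exactly. Their poses are not given: they have to be found in the camera images.
- blue_lid: Deep blue lid of the tin to open, 84 (x) x 56 (y) x 56 mm tall, 120 g. Origin: centre of its lower rim, z up; starts seated, rim 34 mm above the bench. Inner seals drag with up to 14 N; grip across the 56 mm with about 30 N; free when raised 50 mm. A shut grey-lidded tin of the same size stands in the other bay, 130 mm away along y; which bay is which varies.
- blue_base: Loose steel base of that tin, 300 g. Origin: centre of its underside, 8 mm above the bench; x runs from the bar to the cradle's fixed lip. Foot 134 x 60 x 6 mm, body 84 x 56 to a shoulder at z = 26 (lid's rim), neck 76 x 48 to z = 76. Foot has 2 mm play in its pocket, far end under the lip, near end free until the bar is home; then it rises only 2-3 mm.
- bar_post (a point): Top centre, 66 mm above the bench, of the 16 x 16 mm orange post standing 42 mm tall on the sliding hold-down bar, midway between the bays, faces along x and y. Pinch or push it along its +x, towards the tins: about 2 N, stays where left. Starts 20-30 mm short of home; home, at its stop, it is at x = -69 mm in the blue base's frame.
- mat_top (a point): Centre of the upper face of the green mat, 150 (x) x 130 (y) mm, 3 mm thick, fixed on the bench.
Mind the look-alikes: they are no part of the job. Leave any red or turquoise look-alike of the blue_lid alone.

How it is judged:
By the outcome, as a careful person would: the job done as asked, in the order asked, and still so for the second after the job is handed in, with the robot touching nothing.
It also fails if it takes over 64 s, if anything falls off the work surface, if the arm or the gripper's body presses on something with over 40 N, if the wrist force passes 120 N, or if a joint passes its speed limit or range.

## Working session

There is one attempt and no reset: what is moved stays moved. The work goes in short steps, Python scripts to look and compute and a tool call to move; the robot and the scene stay as the last step left them, time stands still between calls to the robot, and variables do not carry over. Pictures are saved under pics/ and viewed, and the job is handed in when it is done.

Besides the shell and the picture viewer there is one more tool, called as name(argument=value, ...) on one line, values as JSON. servo_tool: Moves the arm, as the interface text tells. Its arguments: {"type":"object","properties":{"steps":{"type":"string"}},"required":["steps"]}

```bash
mkdir -p pics; ls; cat > h.py <<'E'
import numpy as np,cv2
from bench import robot
def grab(n,fn=None):
    f=robot.grab_frame(n)
    if fn: cv2.imwrite('pics/'+fn,cv2.cvtColor(f['frame'],cv2.COLOR_RGB2BGR))
    return f
def ray(f,u,v):
    K=np.array(f['K']);k=f['k1']
    p=cv2.undistortPoints(np.array([[[u,v]]],float),K,np.array([k,0,0,0,0.]))[0,0]
    d=np.array(f['rotation'])@np.array([p[0],-p[1],-1.]);return np.array(f['origin']),d
def onz(f,u,v,z):
    o,d=ray(f,u,v);return o+d*(z-o[2])/d[2]
def proj(f,P):
    q=np.array(f['rotation']).T@(np.array(P)-np.array(f['origin']))
    x=q[0]/-q[2];y=-q[1]/-q[2];s=1+f['k1']*(x*x+y*y);K=np.array(f['K'])
    return K[0,0]*x*s+K[0,2],K[1,1]*y*s+K[1,2]
E
python3 - <<'E'
from h import *
for n in('scene','side','wrist'):
    f=grab(n,n+'0.png');print(n,np.round(f['origin'],3),np.round(f['rotation'],3).tolist(),f['K'],f['k1'])
s=robot.state();print(s)
E
```

```text
pics
scene [1.137 0.045 0.764] [0.623, 0.197, 0.228, 0.722] [[399.73644897   0.         258.28734517]
 [  0.         399.73644897 198.3065739 ]
 [  0.           0.           1.        ]] -0.04894733718306053
side [0.621 0.703 0.86 ] [0.008, -0.005, 0.363, 0.932] [[432.49746193   0.         256.63004597]
 [  0.         432.49746193 190.34914326]
 [  0.           0.           1.        ]] 0.03247448135547481
wrist [0.625 0.079 0.384] [0.989, -0.146, 0.001, 0.001] [[341.60456249   0.         254.3606616 ]
 [  0.         341.60456249 187.8842059 ]
 [  0.           0.           1.        ]] -0.04061109207720623
{'time': 0.15, 'joint_pos': array([-1.26095033e-01,  2.21012830e-01,  1.52733171e+00,  1.32252116e-05,
        1.39465713e+00, -1.26070943e-01]), 'qd': array([-0.00029695, -0.00391169, -0.00298328, -0.0009544 ,  0.00023585,
        0.0004927 ]), 'joint_efforts': array([ 5.44750201e-04, -4.95191681e+01, -3.87881935e+01,  6.99610985e-02,
        5.31197037e-02, -7.11234907e-05]), 'ee_pos': array([6.24548781e-01, 6.09743488e-05, 2.21717238e-01]), 'orientation': array([-5.60839187e-04,  7.07115945e-01,  7.07097266e-01, -4.26419407e-04]), 'force': array([-0.60568836,  0.31859314, -0.38024529]), 'wrist_torque': array([-0.06612749,  0.03959012,  0.02868441]), 'width': 0.08706516991177385}
```

```bash
python3 - <<'E'
s=open('h.py').read()
s=s.replace("    f=robot.grab_frame(n)\n","    f=dict(robot.grab_frame(n))\n    q=np.array(f['rotation']);f['rotation']=Rotation.from_quat([q[1],q[2],q[3],q[0]]).as_matrix()\n").replace("import numpy","from scipy.spatial.transform import Rotation\nimport numpy",1)
open('h.py','w').write(s)
E
```

```text
(no output)
```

View pics/scene0.png

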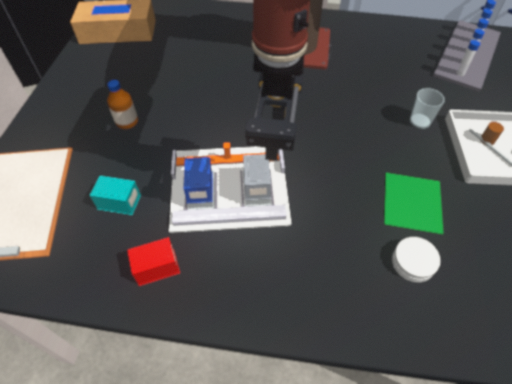

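View pics/side0.png

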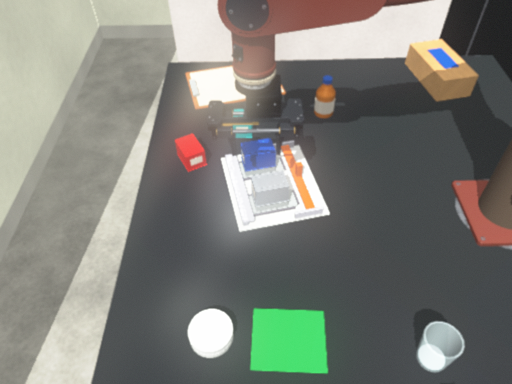

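View pics/wrist0.png

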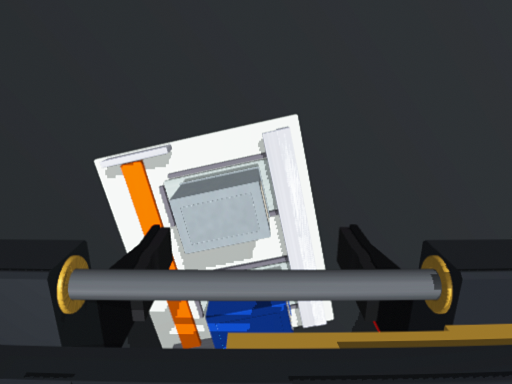

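```bash
python3 - <<'E'
from h import *
a=cv2.imread('pics/scene0.png')[135:235,160:300];b=cv2.imread('pics/side0.png')[125:235,210:340]
cv2.imwrite('pics/c1.png',cv2.resize(a,None,fx=5.6,fy=5.6,interpolation=cv2.INTER_CUBIC))
cv2.imwrite('pics/c2.png',cv2.resize(b,None,fx=5.4,fy=5.4,interpolation=cv2.INTER_CUBIC))
E
```

```text
(no output)
```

View pics/c1.png

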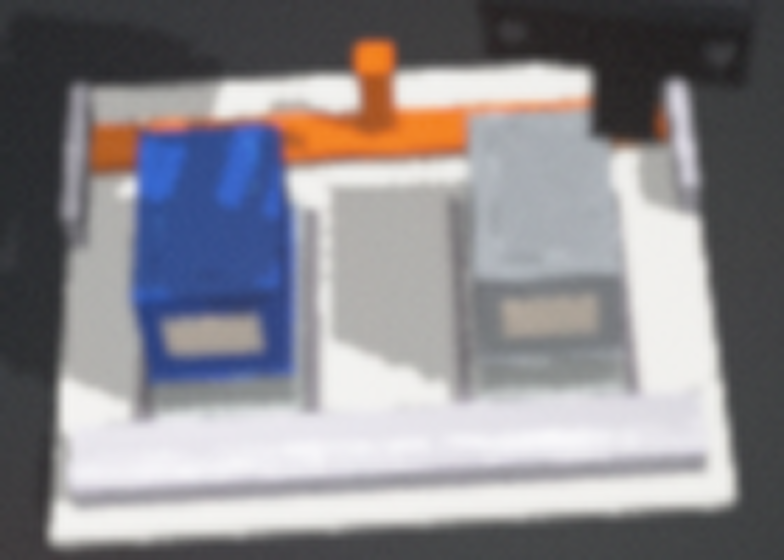

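View pics/c2.png

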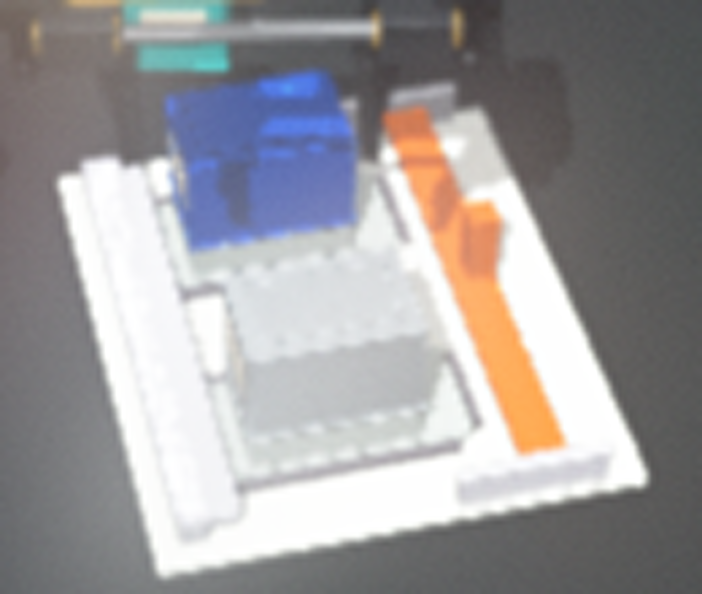

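```bash
python3 - <<'E'
from h import *
S=grab('scene');D=grab('side')
def P(f,pts,off,s,z):
    r=[]
    for u,v in pts: r.append(onz(f,u/s+off[0]-.4,v/s+off[1]-.4,z))
    r=np.array(r);return r
def show(n,r):
    print(n,(r[:,:2]*1000).round(0).tolist(),'c',(r.mean(0)*1000).round(1))
    for i in range(len(r)):
        e=(r[(i+1)%len(r)]-r[i])[:2];print('   L %.1f a %.1f'%(np.hypot(*e)*1000,np.degrees(np.arctan2(e[1],e[0]))))
so=((160,135),5.6);do=((210,125),5.4)
show('blue scene',P(S,[(138,128),(278,126),(293,295),(137,297)],*so,.09))
show('blue side',P(D,[(168,97),(325,72),(355,150),(180,170)],*do,.09))
show('grey scene',P(S,[(468,118),(604,115),(614,274),(470,277)],*so,.09))
show('grey side',P(D,[(224,278),(398,254),(438,334),(245,360)],*do,.09))
show('post scene',P(S,[(357,42),(393,42),(395,70),(355,70)],*so,.066))
show('post side',P(D,[(462,205),(494,200),(500,228),(466,236)],*do,.066))
show('cradle scene',P(S,[(50,545),(738,505)],*so,.004))
show('cradle side',P(D,[(60,178),(160,577),(648,483)],*do,.004))
# mat
for n,f in(('scene',S),('side',D)):
    h=cv2.cvtColor(f['frame'],cv2.COLOR_RGB2HSV);m=cv2.inRange(h,(50,120,60),(75,255,255))
    c=max(cv2.findContours(m,0,2)[0],key=cv2.contourArea);a=cv2.approxPolyDP(c,6,True)[:,0]
    show('mat '+n,np.array([onz(f,u,v,.003) for u,v in a.astype(float)]))
E
```

```text
blue scene [[585.0, -202.0], [576.0, -147.0], [657.0, -124.0], [666.0, -182.0]] c [ 620.9 -163.7   90. ]
   L 55.6 a 99.4
   L 84.3 a 16.3
   L 58.6 a -80.7
   L 83.9 a -165.7
blue side [[666.0, -182.0], [587.0, -199.0], [574.0, -140.0], [659.0, -128.0]] c [ 621.6 -162.5   90. ]
   L 80.7 a -168.0
   L 59.8 a 102.3
   L 86.0 a 8.0
   L 54.0 a -83.0
grey scene [[561.0, -74.0], [551.0, -20.0], [629.0, -6.0], [639.0, -59.0]] c [594.9 -39.8  90. ]
   L 54.1 a 100.1
   L 79.4 a 10.4
   L 54.3 a -80.1
   L 79.2 a -169.8
grey side [[638.0, -55.0], [557.0, -68.0], [542.0, -17.0], [629.0, -3.0]] c [591.5 -35.7  90. ]
   L 82.3 a -170.5
   L 53.7 a 106.6
   L 88.3 a 8.9
   L 52.5 a -79.8
post scene [[505.0, -131.0], [503.0, -116.0], [518.0, -112.0], [521.0, -129.0]] c [ 511.8 -122.3   66. ]
   L 15.2 a 98.4
   L 16.0 a 13.8
   L 16.8 a -81.6
   L 15.9 a -171.7
post side [[522.0, -125.0], [506.0, -129.0], [505.0, -109.0], [522.0, -104.0]] c [ 513.6 -116.6   66. ]
   L 16.2 a -169.0
   L 19.7 a 93.9
   L 17.6 a 16.8
   L 21.7 a -89.0
cradle scene [[729.0, -214.0], [671.0, 51.0]] c [699.9 -81.4   4. ]
   L 271.2 a 102.3
   L 271.2 a -77.7
cradle side [[728.0, -217.0], [670.0, 52.0], [440.0, 2.0]] c [612.7 -54.3   4. ]
   L 275.0 a 102.2
   L 235.3 a -167.6
   L 361.4 a -37.2
mat scene [[486.0, 266.0], [636.0, 256.0], [643.0, 386.0], [495.0, 393.0]] c [564.9 325.3   3. ]
   L 149.5 a -3.7
   L 130.2 a 86.8
   L 147.8 a 177.2
   L 127.9 a -94.0
mat side [[637.0, 260.0], [643.0, 386.0], [495.0, 395.0], [488.0, 267.0]] c [565.8 327.1   3. ]
   L 126.0 a 87.1
   L 148.7 a 176.3
   L 128.5 a -93.3
   L 149.5 a -2.8
```

servo_tool(steps="87 -15 -14 9 10;87 -30 -28 18 20;87 -45 -42 27 30;87 -60 -56 36 40;87 -75 -70 45 50;87 -90 -84 54 60;87 -105 -98 63 70;87 -120.5 -112 73 77.8;87 -120.5 -112 73 77.8;87 -120.5 -112 73 77.8")

```text
time: 1.5
ee_pos: [0.5136, -0.1203, 0.15]
orientation: [0.0, 0.994, 0.107, 0.0]
force: [1.0, 0.5, 0.2]
width: 0.0871
```

```bash
python3 - <<'E'
from h import *
f=grab('wrist','w1.png');s=robot.state();print(s['ee_pos'],s['joint_pos'],s['force'])
for z in (.066,.036): print(proj(f,[.513,-.1205,z]))
R=Rotation.from_quat(np.roll(s['orientation'],-1)).as_matrix();print(R.round(3))
grab('side','s1.png')
E
```

```text
[ 0.51378046 -0.12020659  0.15017444] [-3.79540586e-01  5.16053498e-02  1.85371479e+00  3.10277053e-04
  1.23514481e+00  9.76003402e-01] [-0.65442404  0.49679571 -0.45624689]
(np.float64(252.6641928806179), np.float64(195.04921138023386))
(np.float64(252.75736619759118), np.float64(184.10227278515066))
[[ 0.977  0.213  0.001]
 [ 0.213 -0.977 -0.   ]
 [ 0.001  0.    -1.   ]]
```

View pics/w1.png

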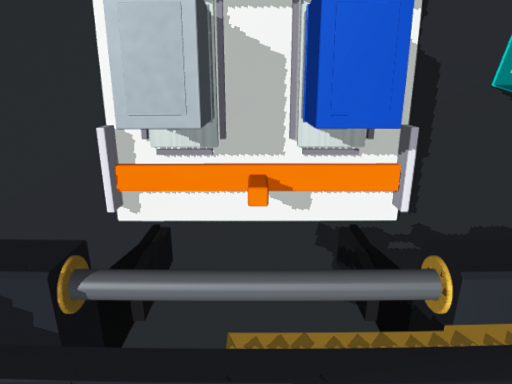

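View pics/s1.png

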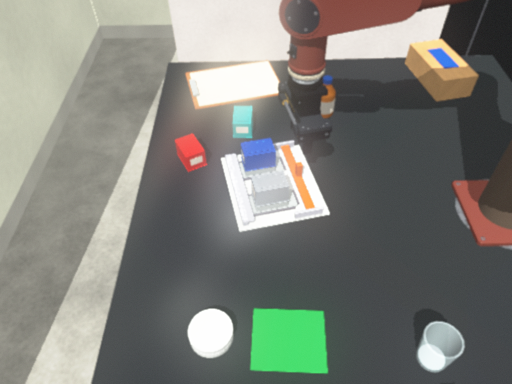

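```bash
python3 - <<'E'
from h import *
a=cv2.imread('pics/w1.png');cv2.imwrite('pics/c3.png',cv2.resize(a[140:230,90:430],None,fx=2.3,fy=2.3))
cv2.imwrite('pics/c4.png',cv2.resize(a[165:215,230:290],None,fx=10,fy=10,interpolation=cv2.INTER_CUBIC))
E
```

```text
(no output)
```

View pics/c4.png

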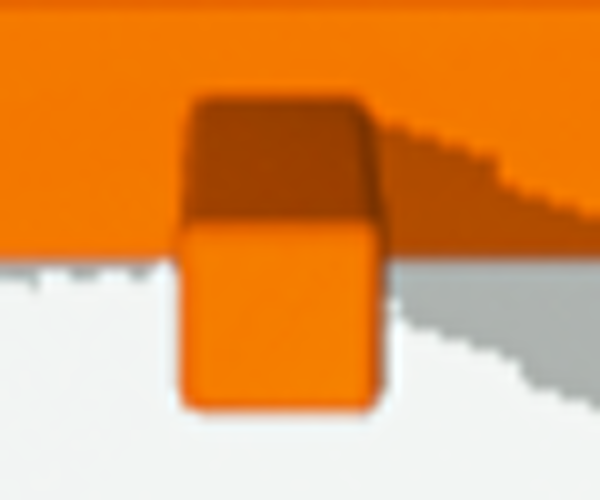

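```bash
python3 - <<'E'
from h import *
f=grab('wrist')
u=np.array([.9773,.2117]);v=np.array([-.2117,.9773])
for n,a,b,z in(('post',257.7,196.2,.066),('postL',247.6,196,.066),('postR',267.9,196,.066),('greyL',116,127,.09),('greyR',211,127,.09),('blueL',305,128,.09),('blueR',407,128,.09),('barL',116,178,.024),('barR',400,178,.024)):
    p=onz(f,a,b,z)[:2]*1000;print(n,p.round(1),'from TCP u %.1f v %.1f'%(u@(p-[513.7,-120.2]),v@(p-[513.7,-120.2])))
E
```

```text
post [ 513.1 -124.3] from TCP u -1.4 v -3.9
postL [ 511.7 -116.8] from TCP u -1.3 v 3.8
postR [ 515.  -131.8] from TCP u -1.2 v -11.6
greyL [547.2 -21.9] from TCP u 53.5 v 89.0
greyR [560.3 -82.5] from TCP u 53.5 v 27.0
blueL [ 572.8 -142.2] from TCP u 53.1 v -34.0
blueR [ 587.4 -207.5] from TCP u 53.6 v -101.0
barL [489.5  -2.2] from TCP u 1.3 v 120.4
barR [ 543.2 -246.9] from TCP u 2.1 v -130.1
```

servo_tool(steps="87 -1 3.5 40 0;87 -1 3.5 80 0;87 -1 3.5 113 0;87 -1 3.5 113 0;10 -1 3.5 113 0;10 -1 3.5 113 0;10 -1 3.5 113 0;10 -1 3.5 113 0;10 -1 3.5 113 0;10 -1 3.5 113 0")

```text
time: 2.9
ee_pos: [0.5127, -0.1241, 0.0365]
orientation: [-0.0, 0.994, 0.106, -0.0]
force: [0.3, 0.3, 0.1]
width: 0.0349
```

```bash
python3 - <<'E'
from h import *
f=grab('side','s2.png');s=robot.state();print(s['time'],s['ee_pos'],s['force'],s['width'])
grab('wrist','w2.png')
E
```

```text
2.95 [ 0.51268474 -0.12410755  0.03649796] [ 0.4425564  -0.93038783 -0.96204167] 0.03126228894852672
```

View pics/w2.png

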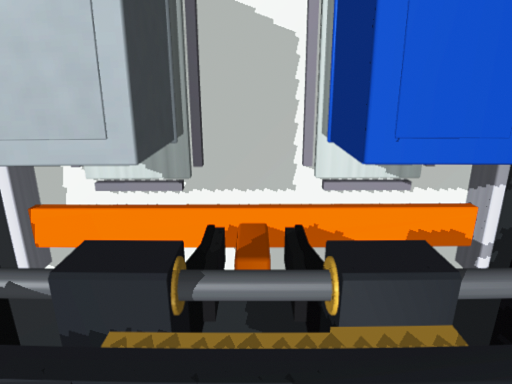

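The wrist view shows the post (252,245) centred between the closing fingers. Finishing the pinch, then drawing it along +x.

servo_tool(steps="10 0 0 0 0;10 0 0 0 0;10 0 0 0 0;10 5 0 0 0;10 10 0 0 0;10 15 0 0 0;10 18 0 0 0;10 20 0 0 0;10 20 0 0 0")

```text
time: 4.12
ee_pos: [0.5318, -0.119, 0.0364]
orientation: [-0.001, 0.994, 0.106, -0.001]
force: [-2.6, 5.3, 3.6]
width: 0.0156
```

servo_tool(steps="10 1.5 0 0 0;10 3 0 0 0;10 4.5 0 0 0;10 5 0 0 0;10 5 0 0 0")

```text
time: 4.75
ee_pos: [0.5365, -0.1179, 0.0364]
orientation: [-0.001, 0.994, 0.106, -0.001]
force: [-2.5, 5.5, 4.6]
width: 0.0158
```

servo_tool(steps="10 1 0 0 0;10 2 0 0 0;10 2 0 0 0")

```text
time: 5.12
ee_pos: [0.5385, -0.1175, 0.0364]
orientation: [-0.001, 0.994, 0.106, -0.001]
force: [-2.8, 3.9, 3.8]
width: 0.0154
```

servo_tool(steps="10 1 0 0 0;10 2 0 0 0;10 2 0 0 0")

```text
time: 5.5
ee_pos: [0.5396, -0.1172, 0.0364]
orientation: [-0.001, 0.994, 0.106, -0.002]
force: [-6.3, 4.4, 7.4]
width: 0.016
```

servo_tool(steps="10 1 0 0 0;10 2 0 0 0;10 2 0 0 0")

```text
time: 5.88
ee_pos: [0.5396, -0.1172, 0.0364]
orientation: [-0.001, 0.994, 0.107, -0.004]
force: [-14.2, 2.1, 13.1]
width: 0.016
```

```bash
python3 - <<'E'
from h import *
f=grab('wrist','w3.png');s=robot.state();print(s['time'],s['ee_pos'],s['force'],s['width'])
E
```

```text
5.925 [ 0.53960247 -0.1172081   0.03635716] [-14.34087109   2.18476715  13.01999094] 0.01586976054907482
```

View pics/w3.png

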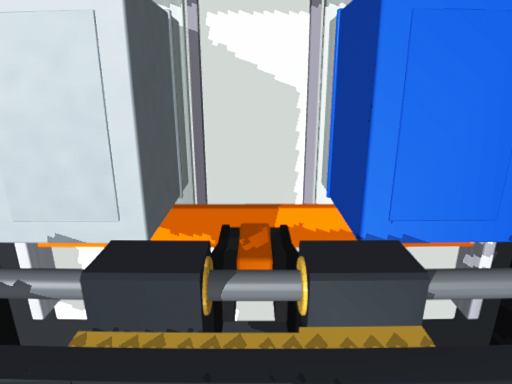

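servo_tool(steps="10 -1.5 0 0 0;10 -2.5 0 0 0;50 -2.5 0 0 0;50 -2.5 0 0 0;50 -2.5 0 0 0;50 -2.5 0 0 0;50 -2.5 0 -30 0;50 -2.5 0 -70 0;87 -2.5 0 -110 0;87 20 20 -110 0;87 45 45 -110 0;87 67 64 -110 0;87 67 64 -110 0;87 67 64 -110 0")

```text
time: 7.68
ee_pos: [0.6213, -0.1656, 0.1459]
orientation: [-0.0, 0.994, 0.106, -0.001]
force: [0.1, 0.9, -0.4]
width: 0.0862
```

```bash
python3 - <<'E'
from h import *
S=grab('scene','sc4.png');f=grab('wrist','w4.png');D=grab('side','s4.png');s=robot.state();print(s['time'],s['ee_pos'],s['force'],s['width'])
a=cv2.imread('pics/sc4.png')[115:235,160:300]
b=cv2.imread('pics/s4.png')[105:235,210:340]
cv2.imwrite('pics/c5.png',np.hstack([cv2.resize(a,(420,360),interpolation=2),cv2.resize(b,(360,360),interpolation=2)]))
E
```

```text
7.825 [ 0.62136937 -0.16540721  0.14648815] [ 0.14306947 -0.51008784 -0.03685428] 0.08684574924773163
```

View pics/w4.png

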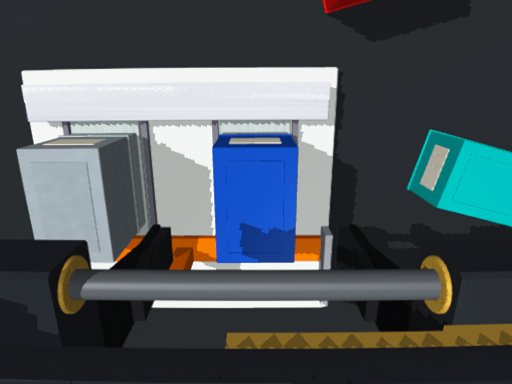

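View pics/c5.png

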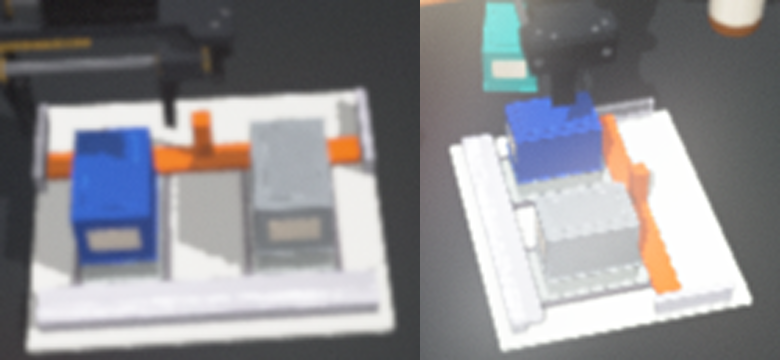

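```bash
python3 - <<'E'
from h import *
f=grab('wrist');s=robot.state()
u=np.array([.9773,.2117]);v=np.array([-.2117,.9773]);t=s['ee_pos'][:2]*1000
for a,b in((214,149),(297,149),(216,262),(296,262),(255.5,149),(255.5,262)):
    p=onz(f,a,b,.09)[:2]*1000;print(p.round(1),'u %.1f v %.1f'%(u@(p-t),v@(p-t)))
p=[proj(f,[*((t+w*v)/1000),.09]) for w in (0,-5)];print(p)
E
```

```text
[ 654.8 -132.6] u 39.5 v 25.1
[ 666.3 -185.2] u 39.6 v -28.8
[ 574.4 -148.8] u -42.5 v 26.3
[ 586.6 -205. ] u -42.5 v -31.2
[ 660.5 -158.9] u 39.5 v -1.8
[ 580.4 -176.5] u -42.5 v -2.1
[(np.float64(252.6531273098308), np.float64(206.39451296470727)), (np.float64(259.9884687028615), np.float64(206.4021323943251))]
```

servo_tool(steps="87 -1.5 2 35 0;87 -1.5 2 75 0;87 -1.5 2 104 0;87 -1.5 2 104 0;40 -1.5 2 104 0;40 -1.5 2 104 0;40 -1.5 2 104 0;40 -1.5 2 104 0;40 -1.5 2 104 0;40 -1.5 2 104 0;40 -1.5 2 104 0")

```text
time: 9.25
ee_pos: [0.6214, -0.1678, 0.0435]
orientation: [-0.0, 0.994, 0.106, 0.0]
force: [-2.4, 3.1, 5.5]
width: 0.056
```

servo_tool(steps="40 0 0 0 0;40 0 0 -1.5 0;40 0 0 -3 0;40 0 0 -4.5 0;40 0 0 -6 0;40 0 0 -7.5 0;40 0 0 -9 0;40 0 0 -10 0;40 0 0 -10 0")

```text
time: 10.38
ee_pos: [0.6204, -0.1679, 0.0522]
orientation: [-0.0, 0.994, 0.106, -0.001]
force: [-1.9, 1.1, -14.7]
width: 0.0559
```

```bash
python3 - <<'E'
from h import *
D=grab('side','s5.png');s=robot.state();print(s['time'],s['ee_pos'],s['force'],s['width'])
b=cv2.imread('pics/s5.png')[105:235,210:340]
cv2.imwrite('pics/c6.png',cv2.resize(b,(560,560),interpolation=2))
E
```

```text
10.425 [ 0.62043626 -0.16788944  0.0521855 ] [ -2.43444966   1.6192882  -14.29822999] 0.05566118523900001
```

View pics/c6.png

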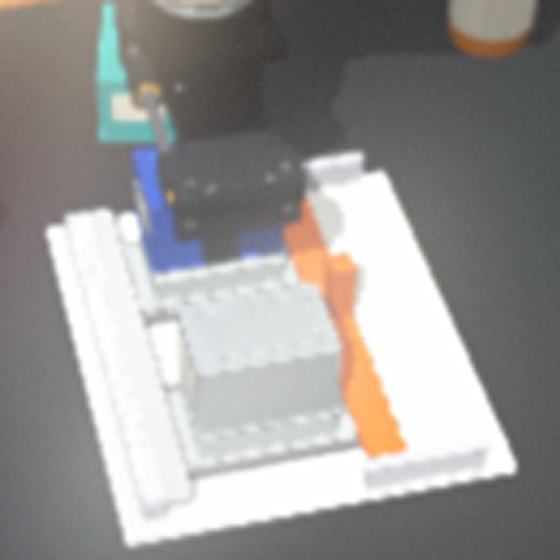

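servo_tool(steps="40 0 0 -2 0;40 0 0 -5 0;40 0 0 -8 0;40 0 0 -11 0;40 0 0 -14 0;40 0 0 -17 0;40 0 0 -20 0;40 0 0 -23 0;40 0 0 -26 0;40 0 0 -26 0")

```text
time: 11.68
ee_pos: [0.6213, -0.1683, 0.0792]
orientation: [0.0, 0.994, 0.106, 0.0]
force: [-3.5, -0.3, -10.4]
width: 0.0558
```

servo_tool(steps="40 0 0 -2 0;40 0 0 -5 0;40 0 0 -8 0;40 0 0 -11 0;40 0 0 -14 0;40 0 0 -17 0;40 0 0 -20 0;40 0 0 -23 0;40 0 0 -26 0;40 0 0 -29 0;40 0 0 -32 0;40 0 0 -35 0;40 0 0 -35 0")

```text
time: 13.3
ee_pos: [0.6212, -0.1683, 0.1139]
orientation: [0.0, 0.994, 0.106, 0.0]
force: [0.1, -0.1, -2.2]
width: 0.0558
```

```bash
python3 - <<'E'
from h import *
D=grab('side','s6.png');s=robot.state();print(s['time'],s['ee_pos'],s['force'],s['width'])
b=cv2.imread('pics/s6.png')[75:235,190:350]
S=grab('scene','sc6.png')
a=cv2.imread('pics/sc6.png')[85:235,160:300]
cv2.imwrite('pics/c7.png',np.hstack([cv2.resize(b,(400,400),interpolation=2),cv2.resize(a,(373,400),interpolation=2)]))
E
```

```text
13.35 [ 0.62110364 -0.16828674  0.11366629] [-0.09486689  0.31734738 -1.03720053] 0.055591557489467126
```

View pics/c7.png

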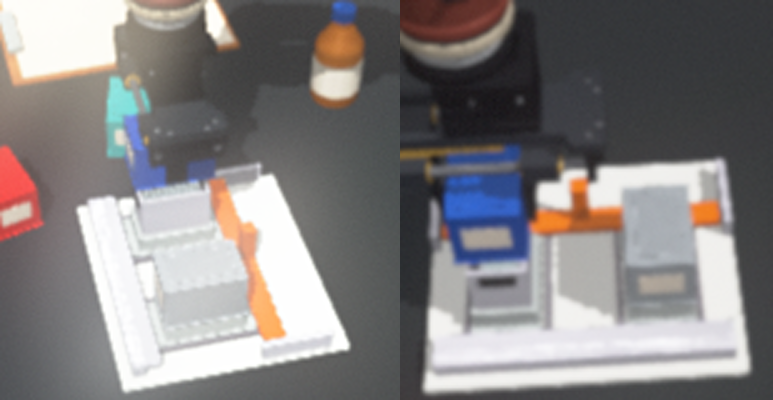

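The blue lid has cleared the neck (steel neck visible at (175,210) in the left view) and the base stays put. Carrying it on.

servo_tool(steps="40 0 0 -20 0;40 0 0 -45 0;40 1 -10 -65 0;40 3 -30 -70 1;40 6 -60 -70 2;40 10 -95 -70 3;40 14 -135 -70 4;40 18 -175 -70 5.5;40 22 -215 -70 7;40 26 -255 -70 8.5;40 30 -295 -70 10;40 34 -335 -70 11;40 38 -375 -70 12;40 42 -415 -70 13;40 46 -450 -70 14;40 48 -475 -70 15;40 50 -488 -70 15.5;40 50 -494.5 -70 15.5;40 50 -494.5 -70 15.5;40 50 -494.5 -70 15.5")

```text
time: 15.9
ee_pos: [0.5656, 0.3248, 0.1835]
orientation: [0.0, 1.0, -0.029, -0.0]
force: [0.5, -0.3, -1.8]
width: 0.0559
```

```bash
python3 - <<'E'
from h import *
s=robot.state();print(s['time'],s['ee_pos'],s['orientation'],s['force'],s['width'])
grab('side','s7.png');grab('scene','sc7.png');grab('wrist','w7.png')
E
```

```text
15.9 [0.56560534 0.32476552 0.18354004] [ 1.73513789e-04  9.99573103e-01 -2.92160764e-02 -5.93962872e-05] [ 0.54302866 -0.31300977 -1.83965342] 0.055865557161708136
```

View pics/s7.png

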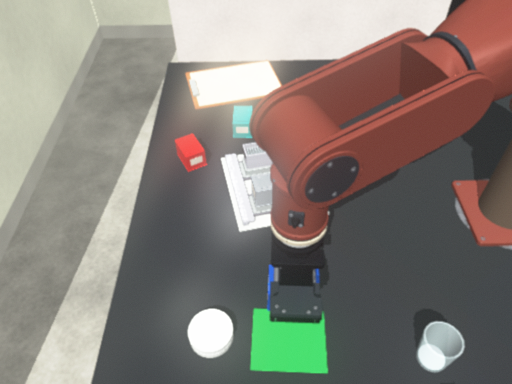

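View pics/sc7.png

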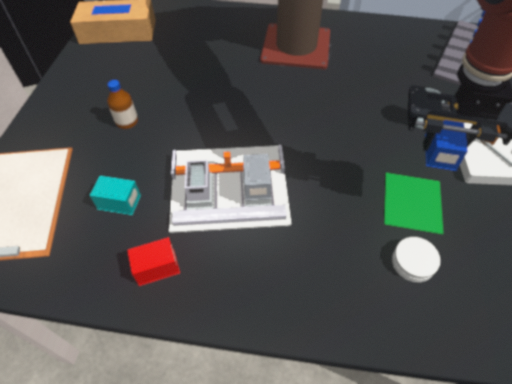

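View pics/w7.png

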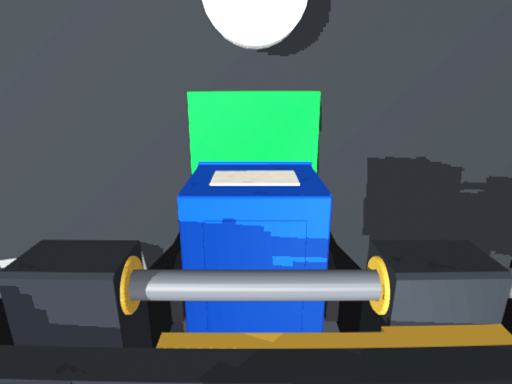

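```bash
python3 - <<'E'
from h import *
f=grab('wrist');t=robot.state()['ee_pos']*1000
for z in(.225,.23,.235):
    a=onz(f,180,195,z)*1000;b=onz(f,328,195,z)*1000;print(z,np.linalg.norm(a-b).round(1),((a+b)/2-t)[:2].round(1))
E
```

```text
0.225 55.3 [40.2 -3.3]
0.23 53.1 [41.8 -3.4]
0.235 50.8 [43.4 -3.5]
```

servo_tool(steps="40 0 -1.5 30 0;40 0 -1.5 65 0;40 0 -1.5 100 0;40 0 -1.5 130 0;40 0 -1.5 150 0;40 0 -1.5 160 0;40 0 -1.5 163 0;40 0 -1.5 163 0")

```text
time: 17.1
ee_pos: [0.5662, 0.3275, 0.0215]
orientation: [-0.0, 1.0, -0.029, 0.001]
force: [0.2, -1.2, -1.7]
width: 0.0558
```

servo_tool(steps="40 0 0 2 0;40 0 0 4 0;40 0 0 6 0;40 0 0 6 0;40 0 0 6 0")

```text
time: 17.73
ee_pos: [0.5655, 0.3271, 0.0145]
orientation: [0.0, 1.0, -0.029, -0.0]
force: [0.7, -0.1, -2.1]
width: 0.0559
```

servo_tool(steps="40 0 0 1 0;40 0 0 2 0;40 0 0 2 0;40 0 0 2 0")

```text
time: 18.23
ee_pos: [0.5655, 0.3272, 0.0125]
orientation: [-0.0, 1.0, -0.029, -0.0]
force: [0.1, 0.6, -1.1]
width: 0.0563
```

servo_tool(steps="40 0 0 0.7 0;40 0 0 0.7 0;40 0 0 0.7 0;40 0 0 0.7 0")

```text
time: 18.73
ee_pos: [0.5656, 0.3272, 0.0125]
orientation: [-0.0, 1.0, -0.029, 0.0]
force: [-2.9, -1.5, 4.4]
width: 0.0557
```

```bash
python3 - <<'E'
from h import *
s=robot.state();print(s['ee_pos'],s['force'])
grab('side','s8.png');grab('scene','sc8.png')
b=cv2.imread('pics/s8.png')[260:384,220:344]
a=cv2.imread('pics/sc8.png')[110:250,370:510]
cv2.imwrite('pics/c8.png',np.hstack([cv2.resize(b,(400,400),interpolation=2),cv2.resize(a,(400,400),interpolation=2)]))
E
```

```text
[0.56556859 0.32719076 0.01245536] [-2.86615364 -1.52101757  4.42871304]
```

View pics/c8.png

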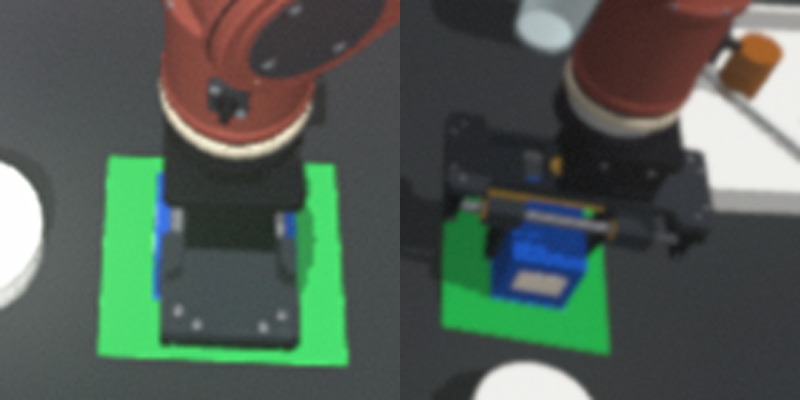

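Contact was made at the expected height (TCP 12.5 mm, rim on the mat), with the lid near the mat's middle. Releasing.

servo_tool(steps="87 0 0 -0.7 0;87 0 0 -0.7 0;87 0 0 -0.7 0;87 0 0 -0.7 0;87 0 0 -0.7 0;87 0 0 -0.7 0;87 0 0 -20 0;87 0 0 -50 0;87 0 0 -90 0;87 0 0 -130 0;87 -80 130 -160 0;87 -80 200 -160 0;87 -80 250 -160 0;87 -80 250 -160 0")

```text
time: 20.58
ee_pos: [0.4754, 0.0971, 0.1725]
orientation: [0.0, 1.0, -0.028, 0.001]
force: [1.2, -1.5, 0.2]
width: 0.087
```

```bash
python3 - <<'E'
from h import *
s=robot.state();print(s['time'],s['ee_pos'],s['force'])
f=grab('side','s9.png');S=grab('scene','sc9.png')
for n,g in(('side',f),('scene',S)):
    h=cv2.cvtColor(g['frame'],cv2.COLOR_RGB2HSV);m=cv2.inRange(h,(105,150,60),(128,255,255))
    for c in cv2.findContours(m,0,2)[0]:
        if cv2.contourArea(c)>150: print(n,cv2.contourArea(c),cv2.boundingRect(c),cv2.approxPolyDP(c,3,True)[:,0].tolist())
b=cv2.imread('pics/s9.png')[80:384,180:350]
a=cv2.imread('pics/sc9.png')[130:290,160:460]
cv2.imwrite('pics/c9.png',np.hstack([cv2.resize(b,(224,400),interpolation=2),cv2.resize(a,(570,400),interpolation=2)]))
E
```

```text
20.575 [0.47537142 0.09709808 0.17251581] [ 1.19487599 -1.47959104  0.15738593]
side 1535.0 (268, 314, 44, 39) [[269, 315], [268, 351], [309, 352], [309, 315]]
scene 1176.5 (403, 171, 32, 46) [[409, 171], [403, 185], [403, 212], [426, 216], [434, 203], [433, 175]]
scene 174.0 (93, 6, 37, 7) [[93, 12], [127, 11], [129, 6], [95, 7]]
scene 167.5 (479, 0, 16, 28) [[493, 0], [488, 0], [483, 9], [481, 27], [487, 24], [485, 18], [491, 13]]
```

View pics/c9.png

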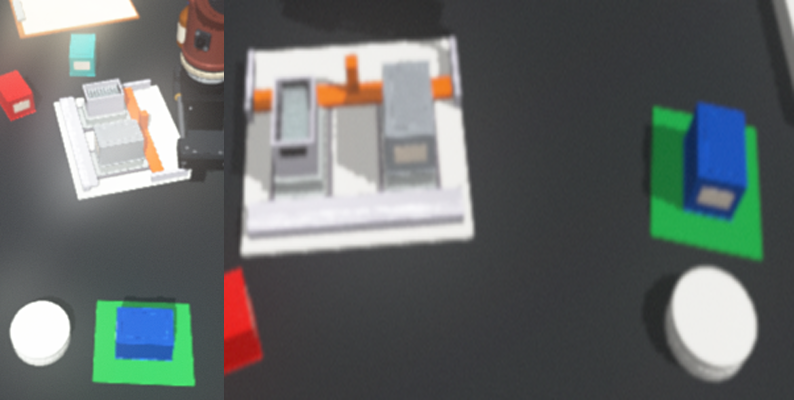

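View pics/s9.png

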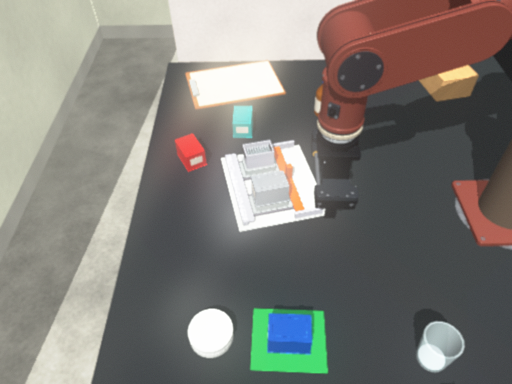

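```bash
python3 - <<'E'
from h import *
f=grab('side');S=grab('scene')
for u,v,z in((268,352,.003),(311,353,.003),(268.5,314,.059),(310.5,314,.059)): print('side',(onz(f,u,v,z)*1000).round(0))
for u,v,z in((409,171,.059),(434,174,.059),(403,212,.003),(426.5,217,.003)): print('scene',(onz(S,u,v,z)*1000).round(0))
print(robot.state()['qd'].round(3)); print(robot.hand_in())
E
```

```text
side [607. 353.   3.]
side [522. 357.   3.]
side [605. 300.  59.]
side [522. 302.  59.]
scene [523. 302.  59.]
scene [524. 359.  59.]
scene [599. 300.   3.]
scene [605. 353.   3.]
[ 0.046  0.03  -0.017  0.006 -0.008  0.005]
the job is handed in; nothing more can be done
None
```

The blue tin is open: its lid stands upright, open side down, in the middle of the green mat, and the job is handed in at about 21 s of the 64 s.

- **Bar:** I pinched the orange post and drew it about 28 mm along +x until it stopped, with the force rising to about 14 N. The pictures show it over the feet of both tins.
- **Lid:** I gripped it across its 56 mm side and pulled it straight up against a drag of 10–15 N. It came free, and the last pictures show the base still down in the cradle.
- **Placing:** I lowered the lid until I felt light contact, with the tool at the height expected from the grasp. Then I released it and backed away.

**Last checks:** both cameras put the lid's centre at about (564, 329) mm. The mat's centre measured about (565, 326) mm, so the lid is within about 3 mm of it. The lid was upright, and the gripper was open and touching nothing.

**Small disagreements:** the wrist camera placed the post about 4 mm, and the lid 2 mm, to one side of the fixed-camera estimates. I corrected for this before each grasp. The arm was still settling very slightly, at under 0.05 rad/s, when I handed in.

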